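# Change over the drying canisters

## Task

On the bench stand three leaning steel canisters with black push-on vent caps, each under its drying lamp. The sample in the stout round canister is dry: first press its raised cap fully home, and only then pull the cap of the slim round canister up to its stop, so that its sample can dry. Leave the square canister sealed, do not push the other things on the bench about, and let go of everything.

Things in the scene. Friction and masses are not known exactly. Their poses are not given: they have to be found in the camera images.
- stout: round steel can 72 mm across and 80 mm long; cap 82 mm across, 24 mm deep, starts raised by 28 to 40 mm. It leans 35 degrees towards its foot's -x. Fixed foot 150 mm (x) x 90 mm (y); origin at its centre, at bench height. Its lamp (level tube 28 mm thick, 64 mm along y; top below 380 mm) hangs over the cap, 85 mm clear of the slide axis on its +x side, 140 mm out from the shut cap's grip point
- stout_cap (a joint): how far the stout canister's cap is raised along its slide, in m: 0 home (sealed), 0.040 at its upper stop. A sprung detent grips the cap's stem all the way: it takes 6 to 8 N along the slide to move the cap, up or down, and it stays where it is left. It can neither come off nor turn
- stout_grip (a point): centre of the aluminium grip blade on top of the stout canister's black cap; moves with the cap. Blade 50 mm long (x), 14 mm thick (y, level), 40 mm tall (z): its top edge is 20 mm along +z from this point, the cap's flat top 20 mm along -z. z is the slide axis, pointing out of the canister, 35 degrees from vertical
- slim: round steel can 44 mm across and 120 mm long; cap 54 mm across, 24 mm deep, starts home. It leans 35 degrees towards its foot's -x. Fixed foot 150 mm (x) x 90 mm (y); origin at its centre, at bench height. Its lamp (level tube 28 mm thick, 64 mm along y; top below 380 mm) hangs over the cap, 85 mm clear of the slide axis on its +x side, 140 mm out from the shut cap's grip point
- slim_cap (a joint): how far the slim canister's cap is raised along its slide, in m: 0 home (sealed), 0.040 at its upper stop. A sprung detent grips the cap's stem all the way: it takes 6 to 8 N along the slide to move the cap, up or down, and it stays where it is left. It can neither come off nor turn
- slim_grip (a point): centre of the aluminium grip blade on top of the slim canister's black cap; moves with the cap. Blade 50 mm long (x), 14 mm thick (y, level), 40 mm tall (z): its top edge is 20 mm along +z from this point, the cap's flat top 20 mm along -z. z is the slide axis, pointing out of the canister, 35 degrees from vertical
- square: square steel can 56 x 56 mm and 85 mm long; square cap 66 mm wide, 24 mm deep, starts home. It leans 35 degrees towards its foot's -x. Fixed foot 150 mm (x) x 90 mm (y); origin at its centre, at bench height. Its lamp (level tube 28 mm thick, 64 mm along y; top below 380 mm) hangs over the cap, 85 mm clear of the slide axis on its +x side, 140 mm out from the shut cap's grip point
- square_cap (a joint): how far the square canister's cap is raised along its slide, in m: 0 home (sealed), 0.040 at its upper stop. A sprung detent grips the cap's stem all the way: it takes 6 to 8 N along the slide to move the cap, up or down, and it stays where it is left. It can neither come off nor turn
- square_grip (a point): centre of the aluminium grip blade on top of the square canister's black cap; moves with the cap. Blade 50 mm long (x), 14 mm thick (y, level), 40 mm tall (z): its top edge is 20 mm along +z from this point, the cap's flat top 20 mm along -z. z is the slide axis, pointing out of the canister, 35 degrees from vertical
- disc: loose fired-clay disc lying flat, 70 mm across, 22 mm thick; origin at the centre of its underside
- crucible: loose white open crucible, 70 mm across the rim, 70 mm tall; origin at the centre of its underside
- tongs: loose dark steel crucible tongs lying flat, 210 mm long (along x), 66 mm wide, 10 mm thick; origin at the middle of the underside

How it is judged (in metres and radians):
On the way, in this order (a step that is already met when the one before it is completed fails the run):
1. the stout canister's cap is pressed home (value of joint stout_cap below 0.004 m), for 0.2 s.
2. the slim canister's cap is pulled up to its stop (value of joint slim_cap above 0.034 m), for 0.2 s.
At the end, for the whole second after the job is handed in: the stout canister's cap is home (raised less than 4 mm), the slim canister's cap stands at its stop (raised more than 34 mm) at rest, and the square canister's cap is still home (less than 4 mm) (value of joint each of stout_cap, square_cap below 0.004 m and value of joint slim_cap above 0.034 m and velocity of joint slim_cap between -0.01 and 0.01 m/s); the robot touches nothing.
It fails at once if the square canister's cap is lifted by more than 8 mm (value of joint square_cap above 0.008 m).
It fails at once if the disc is moved by more than 30 mm (distance of disc from where it was at the start of the episode above 0.03 m).
It fails at once if the crucible is moved by more than 30 mm (distance of crucible from where it was at the start of the episode above 0.03 m).
It fails at once if the tongs is moved by more than 30 mm (distance of tongs from where it was at the start of the episode above 0.03 m).
It also fails if it takes over 48 s, if anything falls off the work surface, if the arm or the gripper's body presses on something with over 40 N, if the wrist force passes 120 N, or if a joint passes its speed limit or range.

## Robot

A 7-joint arm with a two-finger parallel gripper is mounted at the origin on the work surface. World frame = base frame: x ahead of the robot, y to its left, z up, the work surface at z = 0. Lengths are in mm, angles in rad, forces in N, time in s.
With the tool pointing down it reaches from about 375 to 925 mm from the base axis. Payload 3.1 kg.
Tool frame: the origin (TCP) lies at the centre of the arm's flange, where the gripper is bolted on; the fingertips stand 173 mm ahead of it and the grasp point (between the pads) lies 155 mm ahead of it (robot.nose_length is the distance from the TCP to the fingertips, in mm); z points along the fingers, x is the direction in which the jaws open and shut, and the axes are right-handed (so a half turn about z gives the same grasp; the last joint's range is limited). The gripper opens to 85 mm and grips with 20 to 120 N. Pads are 22 mm wide; open, the fingers measure 114 mm over their backs; the gripper's body (76 mm by 85 mm) begins 54 mm behind the grasp point. The pads swing forward as they close: fully open they stand 13 mm farther back than shut.
Start: joints at [-1.435, 0.383, 0.044, 1.598, -0.018, 1.161, -0.05], TCP at [150.57, 632.325, 404.669] pointing down, gripper open.
Joint ranges: [-2.61, 2.61], [-0.41, 2.15], [-1.48, 1.57], [0, 2.5], [-1.57, 4.71], [0.05, 1.97], [-2.85, 2.85]. Speed limits (rad/s): [2.79, 2.79, 3.14, 3.14, 3.14, 3.14, 3.14].

## Interface

Orientations are given as a rotation vector (axis times angle).
In Python, from bench import readout, capture, robot, models gives the robot as it stands.
- The arm moves only by the tool play_rows, never from a script. Its argument "plan" is a list of rows, each an object of numbers: "dx", "dy", "dz": the shift along the world's x, y, z in mm; "rx", "ry", "rz": the turn, a rotation vector about the world's x, y, z in degrees. In form: [{"dx": .., "dy": .., "dz": .., "rx": .., "ry": .., "rz": ..}, ...]. A call has 1 to 8 rows; each row shifts and turns the commanded pose from where the row before left it; what a row does not reach is not made up. A row lasts 1/8 s, in which the tool goes at most 62.5 mm and 10.7 degrees, less where a joint would pass 70% of its speed; a pose out of reach is approached as far as the arm can. A call is refused whole if a number of a shift passes 62.5 or a number of a turn 10.7, either way. A call with a gripper value outside its range is refused whole. "hand" is the finger opening in mm, from 0 to 85.4, set as the call begins (left out, the last holds). The fingers move at their own pace and stop on an object; "newtons" is the grip in N (left out, the last holds). Time passes only in rows, so rows that do not move let the fingers close. It gives the time, the measured TCP pose, the force and the opening at its end, in the units of the state.
- readout.get_state(): the state, without advancing time (a new reading comes with each control period).
- capture(name): name is "scene" or "top" or "wrist"; returns a dict with "frame" (384x512x3 uint8, red, green, blue), "fx", "fy", "cx", "cy" (pixels), "xyz" and "rotation" of the camera in the world. Camera axes: x right, y down, z forward; pixel columns grow to the right and rows downward; lengths in mm; the calibration is good to about 2 mm. A picture is of the moment at which its call begins. There is no depth.
- robot.hand_in(): hands the job in, once; it reports no verdict.
Trained networks look in the newest picture that a camera, given by its name, has taken for a name from the list of things; names that differ only in an ending like _2 or _b are one class to them, and where a whole thing is asked for, a point or a joint stands for the part that bears it (a point fixed in the world has none). Each returns a list of dicts, best first, with "p" (0 to 1); they miss things now and then, are a little off and sometimes report something else, mostly with a low value. They report only what shows in the picture. A call takes as long as a camera call.
- models.masks_of(target, camera): "mask" (384x512 bool, what is visible of it) and "rect" ([centre column, centre row, width, height] in pixels, round what is visible of it).
- models.place_of(target, camera): "at" ([column, row] in pixels: a listed point, or the origin of a listed thing).
The state is a dict: "t": time; "q": joint angles; "joint_velocities": joint speeds; "tau": joint torques, N m; "ee_pos": TCP position; "tool_rot": TCP orientation; "ft_force": force on the tool from outside, world axes, zero at the start; "torque": the same for the moment, N m; "finger_gap": opening from 0.0 (shut) to 1.0 (fully open).
Only numpy, scipy, OpenCV 4.12 (cv2) and the standard library are available. Lean on these libraries where they do the work, as an engineer would, in place of code of your own. Each camera call takes 0.05 s, during which the arm holds its last target.

## Working session

There is one attempt and no reset: what is moved stays moved. The work goes in short steps, Python scripts to look and compute and a tool call to move; the robot and the scene stay as the last step left them, time stands still between calls to the robot, and variables do not carry over. Pictures are saved under pics/ and viewed, and the job is handed in when it is done.

Besides the shell and the picture viewer there is one more tool, called after "Call:" as name(argument=value, ...), one argument or row to a line, values as JSON. play_rows: Moves the arm, as the interface text tells. Its arguments: {"type":"object","properties":{"plan":{"type":"array"},"hand":{"type":"number"},"newtons":{"type":"number"}},"required":["plan"]}

```bash
mkdir -p pics; ls
python3 - <<'E'
from bench import readout, capture, robot, models
import cv2,numpy as np,json
s=readout.get_state(); print({k:np.round(v,3).tolist() for k,v in s.items()})
for c in ["scene","top","wrist"]:
    d=capture(c); cv2.imwrite(f"pics/{c}0.png",cv2.cvtColor(d["frame"],cv2.COLOR_RGB2BGR))
    print(c,d["fx"],d["fy"],d["cx"],d["cy"],np.round(d["xyz"],1).tolist(),np.round(d["rotation"],4).tolist())
    for t in ["stout","slim","square","stout_grip","slim_grip","square_grip","disc","crucible","tongs"]:
        print(t,[(round(r["p"],2),np.round(r["at"],1).tolist()) for r in models.place_of(t,c)][:3])
E
```

```text
pics
{'t': 0.0, 'q': [-1.435, 0.384, 0.044, 1.6, -0.018, 1.161, -0.05], 'joint_velocities': [-0.001, 0.0, -0.002, 0.001, -0.0, -0.001, 0.001], 'tau': [-0.0, -43.346, 1.024, -24.951, 0.011, 0.011, -0.0], 'ee_pos': [150.466, 631.847, 403.255], 'tool_rot': [2.464, 1.946, -0.003], 'ft_force': [-0.025, -1.27, 0.562], 'torque': [0.004, -0.004, -0.001], 'finger_gap': 0.996}
scene 383.8182589537979 383.8182589537979 254.7078328887629 193.55093977689418 [836.6, -481.5, 1077.9] [-2.5384, -0.7105, 0.193]
stout [(0.76, [291.0, 145.2])]
slim [(0.71, [257.6, 212.5])]
square []
stout_grip [(0.63, [285.7, 102.7]), (0.19, [321.0, 247.1])]
slim_grip [(0.95, [244.6, 181.8])]
square_grip [(0.95, [190.5, 239.4])]
disc [(0.9, [161.2, 250.4])]
crucible [(0.63, [250.5, 127.0])]
tongs [(0.85, [319.9, 246.5])]
top 426.80613979070847 426.80613979070847 252.71724715191618 189.9201101624283 [443.6, -21.8, 1283.2] [-2.1278, 2.1774, -0.0837]
stout [(0.91, [169.2, 208.3])]
slim [(0.74, [171.6, 263.6]), (0.73, [263.2, 195.9]), (0.3, [262.3, 125.5])]
square [(0.95, [336.4, 210.7])]
stout_grip [(0.77, [148.8, 220.6])]
slim_grip [(0.43, [351.0, 258.5]), (0.38, [263.2, 207.7])]
square_grip [(0.85, [345.3, 219.0])]
disc [(0.76, [350.9, 258.7])]
crucible [(0.85, [172.0, 260.5])]
tongs []
wrist 288.4825420907984 288.4825420907984 259.2265353701537 197.35171134791554 [71.0, 652.0, 373.4] [2.2564, 1.7819, 0.2892]
stout []
slim []
square []
stout_grip []
slim_grip []
square_grip []
disc []
crucible []
tongs []
```

View pics/scene0.png

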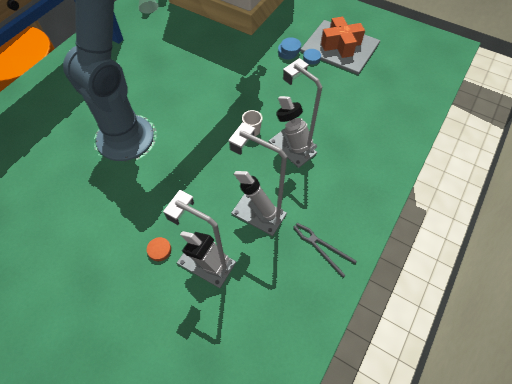

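View pics/top0.png

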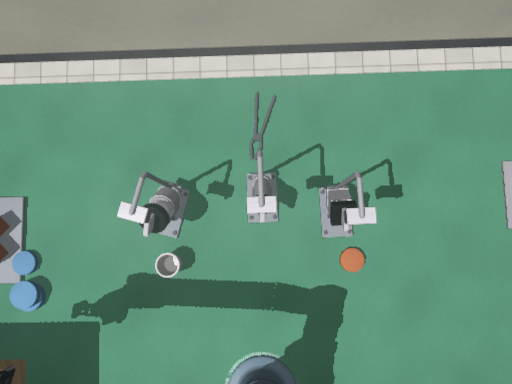

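The scene view shows the stout canister at about (292,140), slim at (260,210), square at (205,262). All three lean towards the robot with a white lamp above the cap. The crucible is at (252,120), the disc at (158,249) and the tongs at (325,248). In the top view the stout foot is visibly yawed and its blade is near (149,222). I'll measure next.

```bash
cat > h.py <<'E'
from bench import readout, capture, robot, models
import cv2,numpy as np
from scipy.spatial.transform import Rotation as R
def ray(d,px):
    v=np.array([(px[0]-d["cx"])/d["fx"],(px[1]-d["cy"])/d["fy"],1.]); r=R.from_rotvec(d["rotation"]).apply(v); return np.array(d["xyz"]),r/np.linalg.norm(r)
def atz(d,px,z):
    o,r=ray(d,px); return o+r*(z-o[2])/r[2]
def tri(rs):
    A=np.zeros((3,3));b=np.zeros(3)
    for o,r in rs:
        P=np.eye(3)-np.outer(r,r);A+=P;b+=P@o
    x=np.linalg.solve(A,b); return x,[np.linalg.norm((np.eye(3)-np.outer(r,r))@(x-o)) for o,r in rs]
def proj(d,p):
    q=R.from_rotvec(d["rotation"]).inv().apply(np.asarray(p,float)-d["xyz"]); return np.stack([d["cx"]+d["fx"]*q[...,0]/q[...,2],d["cy"]+d["fy"]*q[...,1]/q[...,2]],-1)
def save(n,im): cv2.imwrite(f"pics/{n}.png",cv2.cvtColor(im,cv2.COLOR_RGB2BGR))
E
python3 - <<'E'
from h import *
t=capture("top"); s=capture("scene")
for n,a in [("stout",(169.2,208.3)),("slim",(263.2,195.9)),("square",(336.4,210.7)),("disc",(352,260)),("crucible",(172,260.5))]:
    print(n,np.round(atz(t,a,0),1))
print(np.round(atz(s,(291,145.2),0)),np.round(atz(s,(257.6,212.5),0)))
for n,a,b in [("stout",(148.8,220.6),(285.7,102.7)),("slim",(263.2,207.7),(244.6,181.8)),("square",(345.3,219),(190.5,239.4))]:
    x,e=tri([ray(t,a),ray(s,b)]); print(n,np.round(x,1),np.round(e,1))
f=t["frame"]; save("top_c",cv2.resize(f[160:285,110:270],None,fx=5,fy=5,interpolation=cv2.INTER_CUBIC))
save("top_c2",cv2.resize(f[110:240,210:310],None,fx=4.5,fy=4.5,interpolation=cv2.INTER_CUBIC))
f=s["frame"]; save("sc_c",cv2.resize(f[50:250,170:340],None,fx=3,fy=3,interpolation=cv2.INTER_CUBIC))
E
```

```text
stout [531.8 268.2   0. ]
slim [562.6 -17.3   0. ]
square [ 512.8 -235.1    0. ]
disc [ 366.3 -274.8    0. ]
crucible [375.3 259.8   0. ]
[521. 274.   0.] [557. -11.   0.]
stout [486.4 276.5 190.4] [2.3 2.3]
slim [516.9 -16.9 158.7] [0.3 0.3]
square [ 483.3 -233.3  142.5] [1. 1.]
```

View pics/top_c.png

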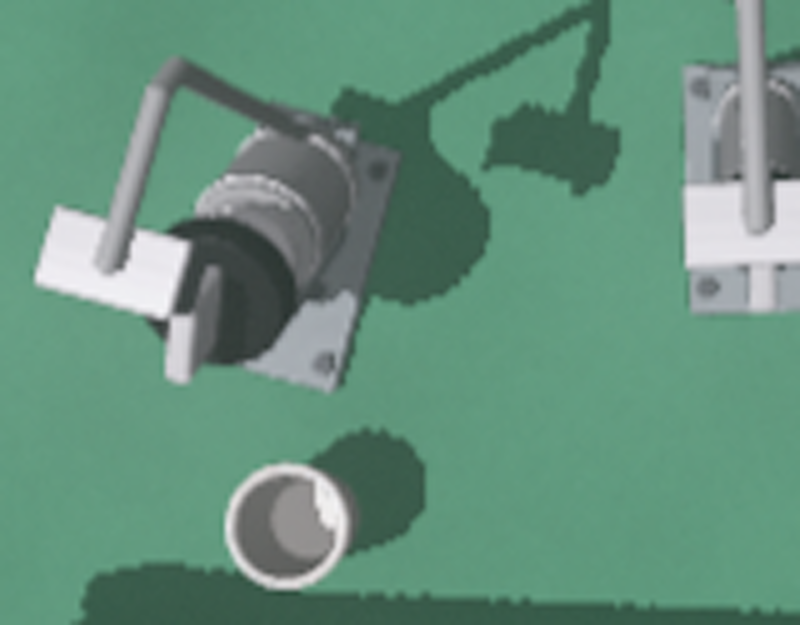

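View pics/top_c2.png

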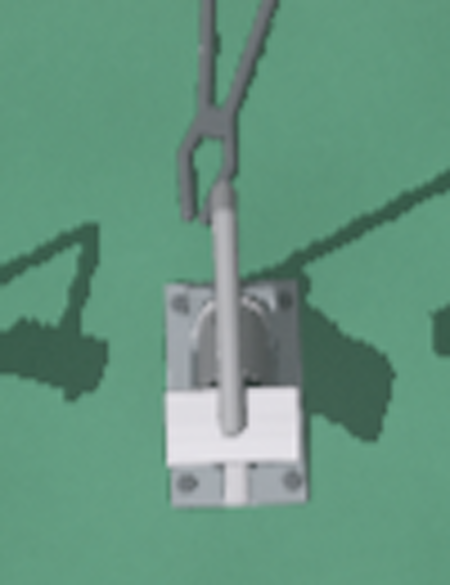

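View pics/sc_c.png

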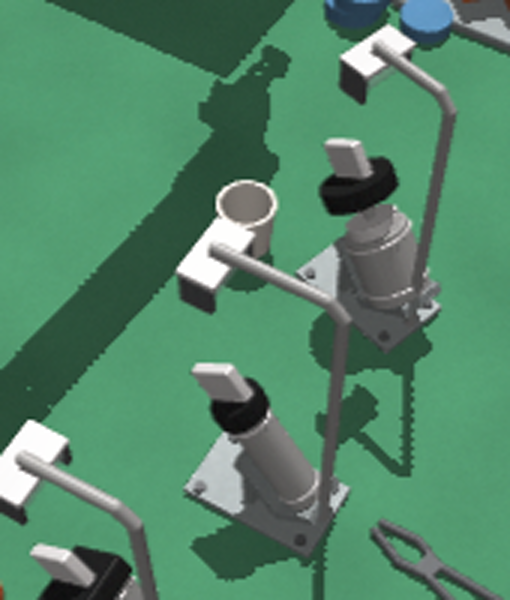

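Run:
```python
from h import *
t=capture("top"); st=readout.get_state(); w=capture("wrist")
T=R.from_rotvec(st["tool_rot"]); print("tool axes\n",np.round(T.as_matrix(),3))
print("cam in tool",np.round(T.inv().apply(np.array(w["xyz"])-st["ee_pos"]),1), np.round((T.inv()*R.from_rotvec(w["rotation"])).as_matrix(),3).tolist())
for n,off,k,pts in [("stout",(110,160),5,[(398,152),(335,388),(245,365)]),("slim",(210,110),4.5,[(165,285),(172,505),(307,503),(298,282)])]:
    P=[atz(t,(off[0]+(p[0]+.5)/k-.5,off[1]+(p[1]+.5)/k-.5),8) for p in pts]
    print(n,np.round(P,1).tolist(),[round(float(np.degrees(np.arctan2(*(P[i]-P[i+1])[[1,0]]))),1) for i in range(len(P)-1)],[round(float(np.linalg.norm(P[i]-P[i+1]))) for i in range(len(P)-1)])
for n in ["stout","slim","square"]:
    m=models.masks_of(n,"top"); print(n,[(r["p"],np.round(r["rect"])) for r in m][:2])
```

```text
tool axes
 [[ 0.232  0.973 -0.   ]
 [ 0.973 -0.232  0.   ]
 [ 0.    -0.    -1.   ]]
cam in tool [  0.7 -81.9  31.2] [[1.0, -0.0, 0.0], [0.0, 0.949, 0.316], [-0.0, -0.316, 0.949]]
stout [[585.1, 205.6, 8.0], [444.3, 244.2, 8.0], [459.1, 298.3, 8.0]] [-15.3, -105.3] [146, 56]
slim [[632.7, 32.1, 8.0], [485.3, 30.3, 8.0], [484.6, -59.1, 8.0], [632.4, -57.1, 8.0]] [0.7, 89.6, -179.3] [147, 89, 148]
stout [(0.71, array([153., 202.,  71.,  61.]))]
slim [(0.93, array([260., 185.,  34.,  73.]))]
square []
```

Call:
play_rows(
  plan=[
    {"dx":24,"dy":-40,"dz":0,"rz":-1.9},
    {"dx":24,"dy":-40,"dz":0,"rx":-1.3,"ry":-4.8},
    {"dx":24,"dy":-40,"dz":0,"rx":-1.3,"ry":-4.8},
    {"dx":24,"dy":-40,"dz":0,"rx":-1.3,"ry":-4.8},
    {"dx":24,"dy":-40,"dz":0,"rx":-1.3,"ry":-4.8},
    {"dx":24,"dy":-40,"dz":0,"rx":-1.3,"ry":-4.8},
    {"dx":24,"dy":-39,"dz":0,"rx":-1.3,"ry":-4.8},
    {"dx":24,"dy":-38,"dz":0,"rx":-1.3,"ry":-4.8},
  ],
  hand=85,
  newtons=60,
)

```text
invalid input at $.plan[0]: expected keys dx, dy, dz, rx, ry, rz
```

Call:
play_rows(
  plan=[
    {"dx":0},
    {"dx":0},
  ],
)

```text
invalid input at $.plan[0]: expected keys dx, dy, dz, rx, ry, rz
```

Run:
```python
from h import *
st=readout.get_state(); w=capture("wrist"); print(st["t"],np.round(st["ee_pos"],1),np.round(R.from_rotvec(st["tool_rot"]).as_matrix(),3).tolist(),np.round(st["q"],2))
print(np.round(w["xyz"],1))
save("w1",cv2.resize(w["frame"],None,fx=1.5,fy=1.5))
for t in ["stout_grip","stout"]: print(t,[(round(r["p"],2),np.round(r["at"],1).tolist()) for r in models.place_of(t,"wrist")][:3])
G=np.array([486.4,276.5,190.4]); print(proj(w,G))
```

```text
1.85 [150.5 632.3 404.7] [[0.232, 0.973, -0.0], [0.973, -0.232, 0.0], [0.0, -0.0, -1.0]] [-1.43  0.38  0.04  1.6  -0.02  1.16 -0.05]
[ 71.  652.  373.4]
stout_grip []
stout []
[ 23.29016673 555.33000795]
```

View pics/w1.png

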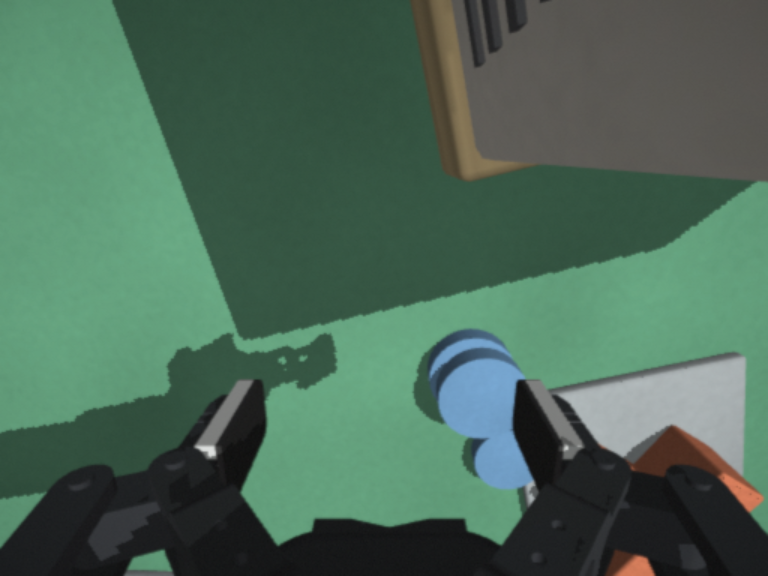

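The arm hasn't moved: the call was refused because every row must carry all six keys. The wrist view shows only the blue jars at about (480,400) and the crate behind. I'm resending with all the keys.

Call:
play_rows(
  plan=[
    {"dx":24,"dy":-40,"dz":0,"rx":0,"ry":0,"rz":-1.9},
    {"dx":24,"dy":-40,"dz":0,"rx":-1.3,"ry":-4.8,"rz":0},
    {"dx":24,"dy":-40,"dz":0,"rx":-1.3,"ry":-4.8,"rz":0},
    {"dx":24,"dy":-40,"dz":0,"rx":-1.3,"ry":-4.8,"rz":0},
    {"dx":24,"dy":-40,"dz":0,"rx":-1.3,"ry":-4.8,"rz":0},
    {"dx":24,"dy":-40,"dz":0,"rx":-1.3,"ry":-4.8,"rz":0},
    {"dx":24,"dy":-39,"dz":0,"rx":-1.3,"ry":-4.8,"rz":0},
    {"dx":24,"dy":-38,"dz":0,"rx":-1.3,"ry":-4.8,"rz":0},
  ],
  hand=85,
  newtons=60,
)

```text
t: 3.0
ee_pos: [343.3, 313.9, 405.0]
tool_rot: [2.078, 1.585, 0.502]
ft_force: [-0.5, -0.5, 0.2]
finger_gap: 0.995
```

Call:
play_rows(
  plan=[
    {"dx":0,"dy":0,"dz":0,"rx":0,"ry":0,"rz":0},
  ],
)

```text
t: 3.12
ee_pos: [344.0, 311.6, 404.2]
tool_rot: [2.083, 1.579, 0.495]
ft_force: [-0.5, -0.2, -0.0]
finger_gap: 0.995
```

Run:
```python
from h import *
st=readout.get_state(); w=capture("wrist"); print(st["t"],np.round(st["ee_pos"],1),np.round(R.from_rotvec(st["tool_rot"]).as_matrix(),3).tolist(),np.round(st["q"],2))
print(np.round(w["xyz"],1))
save("w2",cv2.resize(w["frame"],None,fx=1.5,fy=1.5))
for t in ["stout_grip","stout"]: print(t,[(round(r["p"],2),np.round(r["at"],1).tolist()) for r in models.place_of(t,"wrist")][:3])
G=np.array([486.4,276.5,190.4]); print(proj(w,G))
```

```text
3.125 [344.  311.6 404.2] [[0.27, 0.791, 0.549], [0.963, -0.222, -0.154], [0.0, 0.571, -0.821]] [-1.28 -0.03  0.27  2.15  0.74  0.97 -0.12]
[296.2 325.6 332. ]
stout_grip [(0.98, [267.4, 191.7])]
stout [(0.87, [265.3, 105.9])]
[264.12142132 202.35854806]
```

View pics/w2.png

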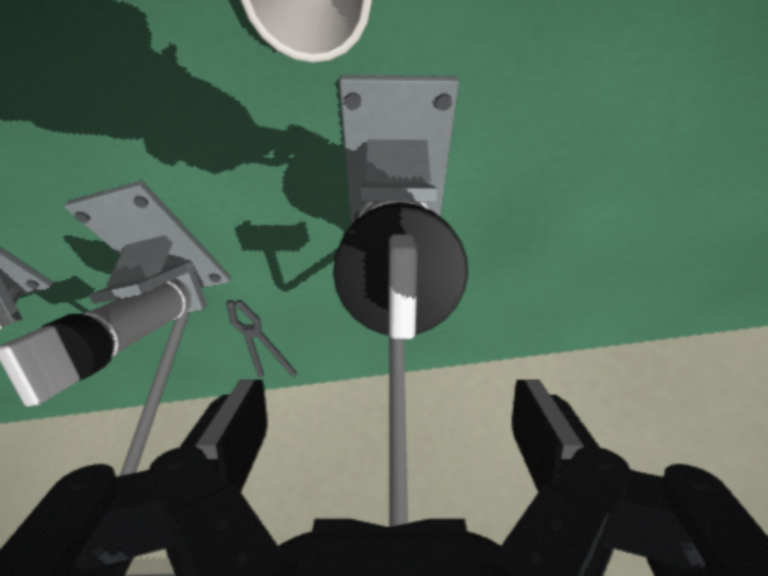

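The wrist view shows the stout cap's blade at about (402,285) in the 1.5x picture, upright between the open fingers and slightly right of the jaw centre at 389. The crucible rim is at the top and the fingers are clear of it. I'll triangulate from all the views.

Run:
```python
from h import *
t=capture("top"); s=capture("scene"); w=capture("wrist"); st=readout.get_state()
T=R.from_rotvec(st["tool_rot"]); 
ps=models.place_of("stout_grip","scene"); pt=models.place_of("stout_grip","top"); pw=models.place_of("stout_grip","wrist")
for p in (ps,pt,pw): print([(round(r["p"],2),np.round(r["at"],1).tolist()) for r in p][:2])
rs=[ray(s,(285.7,102.7)),ray(t,(148.8,220.6)),ray(w,pw[0]["at"])]
for sel in ([0,1,2],[0,2],[1,2]):
    x,e=tri([rs[i] for i in sel]); print(sel,np.round(x,1),np.round(e,1),"in tool",np.round(T.inv().apply(x-st["ee_pos"]),1))
# axis constraint from foot: centre 528.5,267.8 yaw -15.3
print("mask blade?",)
pw2=[(402/1.5,285/1.5)]
# foot bottom corners in wrist (1.5x): (340,77),(457,77)
for p in [(340,77),(457,77)]: print(np.round(atz(w,(p[0]/1.5,p[1]/1.5),8),1))
```

```text
[(0.92, [285.8, 101.2]), (0.39, [160.2, 253.5])]
[(0.67, [149.1, 223.7])]
[(0.72, [260.2, 190.6])]
[0, 1, 2] [484.5 280.9 181.1] [3.2 4.1 2.1] in tool [  2.2  -7.2 267.7]
[0, 2] [481.1 281.7 181.6] [0.6 0.6] in tool [  2.1  -9.8 265.3]
[1, 2] [488.2 280.7 176.2] [1.3 1.3] in tool [  2.9  -7.  273.8]
mask blade?
[440.3 254.    8. ]
[463.2 338.4   8. ]
```

Run:
```python
from h import *
w=capture("wrist"); st=readout.get_state()
T=R.from_rotvec(st["tool_rot"]); print(st["t"],np.round(st["ee_pos"],1),np.round(T.as_matrix(),3).tolist())
print(np.round(R.from_rotvec(w["rotation"]).as_matrix(),3).tolist(),np.round(w["xyz"],1))
print([(round(r["p"],2),np.round(r["at"],1).tolist()) for r in models.place_of("stout_grip","wrist")])
save("w3",cv2.resize(w["frame"],None,fx=1.5,fy=1.5))
```

```text
3.625 [342.3 316.  404.7] [[0.262, 0.792, 0.551], [0.965, -0.216, -0.149], [0.001, 0.571, -0.821]]
[[0.262, 0.577, 0.773], [0.965, -0.158, -0.209], [0.001, 0.801, -0.598]] [294.4 329.9 332.4]
[(0.63, [262.5, 191.5])]
```

View pics/w3.png

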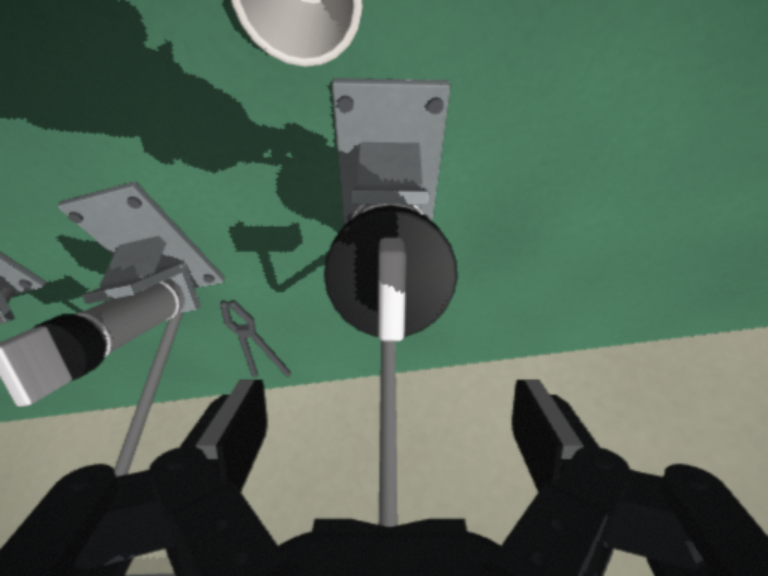

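Settled, the blade sits at about (392,290) in the 1.5x picture, within 3 mm of the jaw centre. The earlier offset was the arm still overshooting. I'll advance along the slide axis, stopping about 8 mm short of the full grip depth, then close.

Call:
play_rows(
  plan=[
    {"dx":5,"dy":2,"dz":-16,"rx":0,"ry":0,"rz":0},
    {"dx":11,"dy":-3,"dz":-18,"rx":0,"ry":0,"rz":0},
    {"dx":11,"dy":-3,"dz":-18,"rx":0,"ry":0,"rz":0},
    {"dx":11,"dy":-3,"dz":-17,"rx":0,"ry":0,"rz":0},
    {"dx":8,"dy":-3,"dz":-13,"rx":0,"ry":0,"rz":0},
    {"dx":6,"dy":-2,"dz":-9,"rx":0,"ry":0,"rz":0},
    {"dx":0,"dy":0,"dz":0,"rx":0,"ry":0,"rz":0},
  ],
)

```text
t: 4.55
ee_pos: [394.7, 303.0, 313.1]
tool_rot: [2.079, 1.586, 0.497]
ft_force: [0.0, 0.2, -0.3]
finger_gap: 0.997
```

Run:
```python
from h import *
w=capture("wrist"); s=capture("scene"); st=readout.get_state()
T=R.from_rotvec(st["tool_rot"]); print(st["t"],np.round(st["ee_pos"],1),np.round(st["ft_force"],1))
f=cv2.resize(s["frame"][50:200,210:360],None,fx=3,fy=3,interpolation=cv2.INTER_CUBIC)
g=cv2.resize(w["frame"],(600,450)); save("w4",np.hstack([f[:, :],])); save("w4w",g)
```

```text
4.65 [394.5 303.7 314. ] [0.1 0.6 0.5]
```

View pics/w4.png

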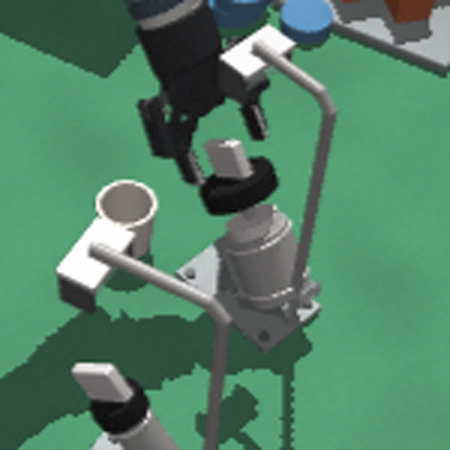

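View pics/w4w.png

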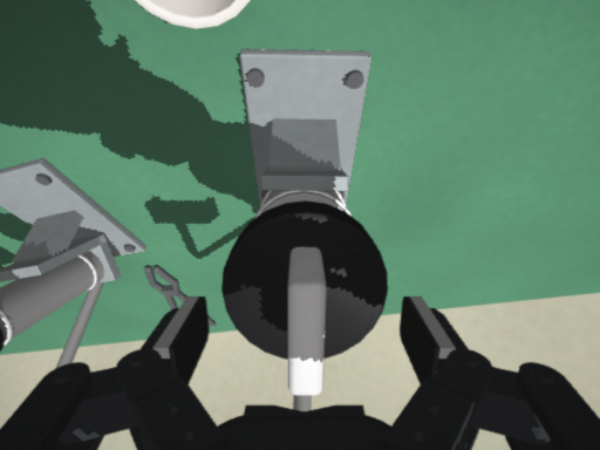

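The blade lies between the open fingers, centred at column 306 in the 600 px picture, with its top end near row 285. That matches the predicted rows of 242, 279 and 387. The scene view shows the gripper clear of the lamp, so I'm closing.

Call:
play_rows(
  plan=[
    {"dx":0,"dy":0,"dz":0,"rx":0,"ry":0,"rz":0},
    {"dx":0,"dy":0,"dz":0,"rx":0,"ry":0,"rz":0},
    {"dx":0,"dy":0,"dz":0,"rx":0,"ry":0,"rz":0},
    {"dx":0,"dy":0,"dz":0,"rx":0,"ry":0,"rz":0},
    {"dx":0,"dy":0,"dz":0,"rx":0,"ry":0,"rz":0},
    {"dx":0,"dy":0,"dz":0,"rx":0,"ry":0,"rz":0},
  ],
  hand=0,
  newtons=60,
)

```text
t: 5.4
ee_pos: [394.6, 303.4, 313.8]
tool_rot: [2.08, 1.585, 0.499]
ft_force: [-1.4, 0.4, 1.7]
finger_gap: 0.151
```

Call:
play_rows(
  plan=[
    {"dx":2.8,"dy":-0.8,"dz":-4.1,"rx":0,"ry":0,"rz":0},
    {"dx":2.8,"dy":-0.8,"dz":-4.1,"rx":0,"ry":0,"rz":0},
    {"dx":2.8,"dy":-0.8,"dz":-4.1,"rx":0,"ry":0,"rz":0},
    {"dx":2.8,"dy":-0.8,"dz":-4.1,"rx":0,"ry":0,"rz":0},
    {"dx":2.8,"dy":-0.7,"dz":-4.1,"rx":0,"ry":0,"rz":0},
  ],
)

```text
t: 6.02
ee_pos: [408.7, 299.3, 292.8]
tool_rot: [2.079, 1.587, 0.499]
ft_force: [-4.6, 0.8, 4.9]
finger_gap: 0.159
```

Call:
play_rows(
  plan=[
    {"dx":1.7,"dy":-0.5,"dz":-2.5,"rx":0,"ry":0,"rz":0},
    {"dx":1.7,"dy":-0.5,"dz":-2.5,"rx":0,"ry":0,"rz":0},
  ],
)

```text
t: 6.28
ee_pos: [412.0, 298.3, 287.9]
tool_rot: [2.079, 1.587, 0.499]
ft_force: [-3.3, 0.2, 5.7]
finger_gap: 0.158
```

Call:
play_rows(
  plan=[
    {"dx":1.7,"dy":-0.5,"dz":-2.5,"rx":0,"ry":0,"rz":0},
    {"dx":0,"dy":0,"dz":0,"rx":0,"ry":0,"rz":0},
  ],
)

```text
t: 6.52
ee_pos: [413.8, 297.7, 285.2]
tool_rot: [2.079, 1.587, 0.499]
ft_force: [0.1, 0.7, -0.7]
finger_gap: 0.153
```

Call:
play_rows(
  plan=[
    {"dx":1.7,"dy":-0.5,"dz":-2.5,"rx":0,"ry":0,"rz":0},
    {"dx":0,"dy":0,"dz":0,"rx":0,"ry":0,"rz":0},
  ],
)

```text
t: 6.78
ee_pos: [415.4, 297.3, 282.8]
tool_rot: [2.079, 1.587, 0.499]
ft_force: [-1.4, 0.5, -0.2]
finger_gap: 0.156
```

Call:
play_rows(
  plan=[
    {"dx":1.7,"dy":-0.5,"dz":-2.5,"rx":0,"ry":0,"rz":0},
    {"dx":0,"dy":0,"dz":0,"rx":0,"ry":0,"rz":0},
  ],
)

```text
t: 7.02
ee_pos: [416.6, 297.2, 281.1]
tool_rot: [2.079, 1.586, 0.498]
ft_force: [-9.3, -0.4, 10.5]
finger_gap: 0.159
```

Call:
play_rows(
  plan=[
    {"dx":1.1,"dy":-0.3,"dz":-1.6,"rx":0,"ry":0,"rz":0},
    {"dx":0,"dy":0,"dz":0,"rx":0,"ry":0,"rz":0},
  ],
)

```text
t: 7.28
ee_pos: [416.7, 297.4, 281.0]
tool_rot: [2.079, 1.585, 0.497]
ft_force: [-23.6, -3.4, 27.0]
finger_gap: 0.155
```

Run:
```python
from h import *
s=capture("scene"); st=readout.get_state()
print(st["t"],np.round(st["ee_pos"],1),np.round(st["ft_force"],1))
save("s5",cv2.resize(s["frame"][50:200,210:360],None,fx=4,fy=4,interpolation=cv2.INTER_CUBIC))
```

```text
7.325 [416.7 297.4 281. ] [-22.5  -3.3  26.9]
```

View pics/s5.png

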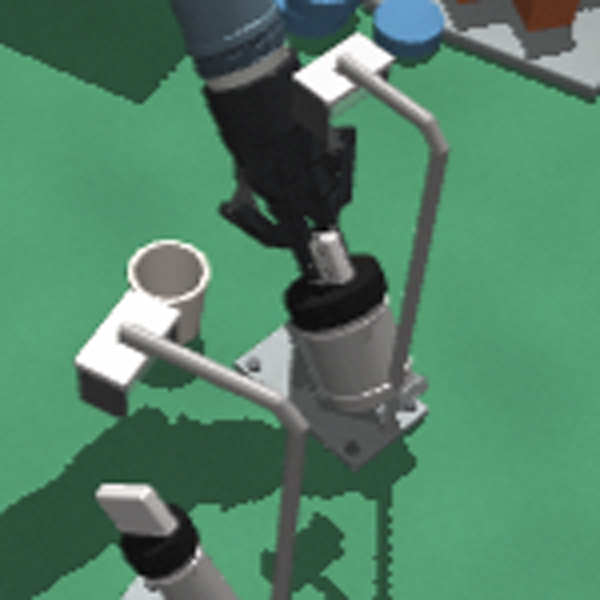

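The force rose to about 36 N with no further travel, and the scene view shows the stout cap seated on the can at (338,290), so it is home. I'll relieve the load, then open.

Call:
play_rows(
  plan=[
    {"dx":-1.7,"dy":0.5,"dz":2.5,"rx":0,"ry":0,"rz":0},
    {"dx":0,"dy":0,"dz":0,"rx":0,"ry":0,"rz":0},
  ],
)

```text
t: 7.58
ee_pos: [416.3, 297.1, 281.6]
tool_rot: [2.079, 1.587, 0.499]
ft_force: [-4.9, 0.5, 3.5]
finger_gap: 0.154
```

Call:
play_rows(
  plan=[
    {"dx":0,"dy":0,"dz":0,"rx":0,"ry":0,"rz":0},
    {"dx":0,"dy":0,"dz":0,"rx":0,"ry":0,"rz":0},
    {"dx":0,"dy":0,"dz":0,"rx":0,"ry":0,"rz":0},
    {"dx":0,"dy":0,"dz":0,"rx":0,"ry":0,"rz":0},
    {"dx":0,"dy":0,"dz":0,"rx":0,"ry":0,"rz":0},
  ],
  hand=85,
)

```text
t: 8.2
ee_pos: [416.5, 297.2, 281.6]
tool_rot: [2.079, 1.587, 0.499]
ft_force: [0.4, 0.7, 0.1]
finger_gap: 0.995
```

Call:
play_rows(
  plan=[
    {"dx":-12,"dy":3.3,"dz":17.5,"rx":0,"ry":0,"rz":0},
    {"dx":-20,"dy":5.5,"dz":30,"rx":0,"ry":0,"rz":0},
    {"dx":-20,"dy":5.5,"dz":30,"rx":0,"ry":0,"rz":0},
    {"dx":-8,"dy":2,"dz":12,"rx":0,"ry":0,"rz":0},
    {"dx":0,"dy":0,"dz":0,"rx":0,"ry":0,"rz":0},
  ],
)

```text
t: 8.82
ee_pos: [356.4, 313.8, 371.6]
tool_rot: [2.079, 1.588, 0.502]
ft_force: [-0.1, 0.2, 0.0]
finger_gap: 0.993
```

Run:
```python
from h import *
s=capture("scene"); st=readout.get_state()
print(st["t"],np.round(st["ee_pos"],1),np.round(st["ft_force"],1))
save("s6",cv2.resize(s["frame"][50:200,210:360],None,fx=4,fy=4,interpolation=cv2.INTER_CUBIC))
```

```text
8.875 [356.6 313.1 370.7] [-0.7  0.4 -1.3]
```

View pics/s6.png

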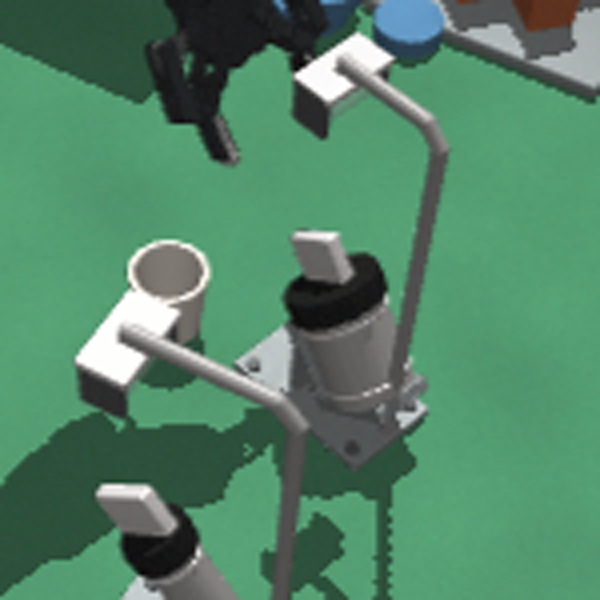

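The stout cap is down on its can at (338,290) with no stem gap, the blade is free, and the crucible hasn't moved. Next is the slim canister.

Call:
play_rows(
  plan=[
    {"dx":0,"dy":-30,"dz":0,"rx":0,"ry":0,"rz":2},
    {"dx":1,"dy":-48,"dz":1,"rx":0,"ry":0,"rz":3},
    {"dx":1,"dy":-50,"dz":1,"rx":0,"ry":0,"rz":3},
    {"dx":1,"dy":-50,"dz":1,"rx":0,"ry":0,"rz":3},
    {"dx":1,"dy":-50,"dz":1,"rx":0,"ry":0,"rz":3},
    {"dx":1,"dy":-50,"dz":1,"rx":0,"ry":0,"rz":2},
    {"dx":1,"dy":-35,"dz":1,"rx":0,"ry":0,"rz":0},
    {"dx":1,"dy":-17,"dz":1,"rx":0,"ry":0,"rz":0},
  ],
)

```text
t: 9.88
ee_pos: [362.9, -13.1, 376.1]
tool_rot: [1.877, 1.881, 0.584]
ft_force: [0.9, 0.4, -0.1]
finger_gap: 0.995
```

Call:
play_rows(
  plan=[
    {"dx":0,"dy":0,"dz":0,"rx":0,"ry":0,"rz":0},
    {"dx":0,"dy":0,"dz":0,"rx":0,"ry":0,"rz":0},
    {"dx":0,"dy":0,"dz":0,"rx":0,"ry":0,"rz":0},
    {"dx":0,"dy":0,"dz":0,"rx":0,"ry":0,"rz":0},
  ],
)

```text
t: 10.38
ee_pos: [363.5, -9.1, 377.6]
tool_rot: [1.868, 1.888, 0.59]
ft_force: [0.5, -0.6, 0.4]
finger_gap: 0.997
```

Run:
```python
from h import *
w=capture("wrist"); st=readout.get_state()
T=R.from_rotvec(st["tool_rot"]); print(st["t"],np.round(st["ee_pos"],1),np.round(T.as_matrix(),3).tolist())
p=models.place_of("slim_grip","wrist"); print([(round(r["p"],2),np.round(r["at"],1).tolist()) for r in p])
s=capture("scene");t=capture("top")
ps=models.place_of("slim_grip","scene");pt=models.place_of("slim_grip","top")
print([[(round(r["p"],2),np.round(r["at"],1).tolist()) for r in q][:2] for q in (ps,pt)])
rs=[ray(s,(244.6,181.8)),ray(t,(263.2,207.7))]
if p: rs.append(ray(w,p[0]["at"]))
for sel in ([0,1,2],[0,2],[1,2]):
    if max(sel)<len(rs):
        x,e=tri([rs[i] for i in sel]); print(sel,np.round(x,1),np.round(e,1),"in tool",np.round(T.inv().apply(x-st["ee_pos"]),1))
save("w7",cv2.resize(w["frame"],None,fx=1.5,fy=1.5)); save("s7",cv2.resize(s["frame"][50:300,130:330],None,fx=2.3,fy=2.3))
```

```text
10.425 [363.5  -9.3 377.7] [[-0.011, 0.823, 0.568], [1.0, 0.008, 0.007], [0.001, 0.568, -0.823]]
[(0.7, [248.9, 213.7])]
[[(0.76, [244.0, 176.6])], [(0.55, [264.7, 206.7])]]
[0, 1, 2] [518.3 -17.4 166.5] [3.  2.2 3. ] in tool [-10.1   7.3 261.6]
[0, 2] [520.2 -17.6 166.4] [2.7 2.7] in tool [-10.4   8.7 262.8]
[1, 2] [515.9 -16.1 170.6] [1. 1.] in tool [ -8.8   7.6 256.9]
```

View pics/w7.png

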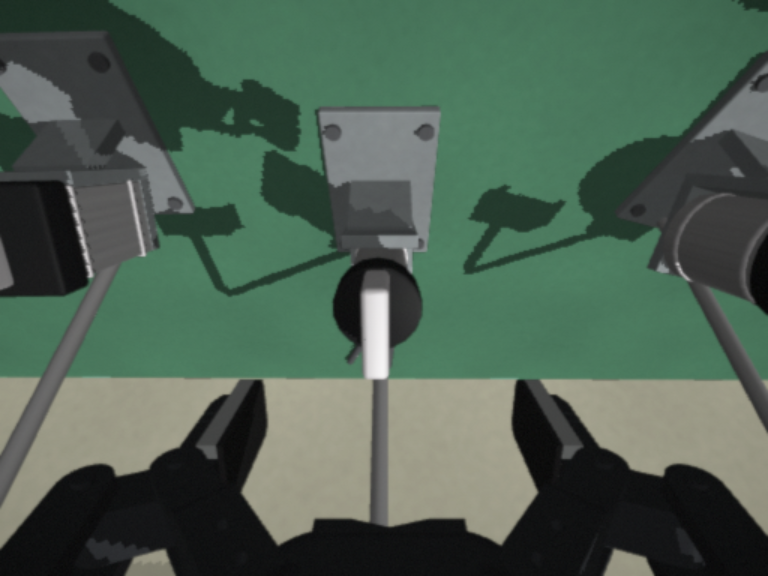

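View pics/s7.png

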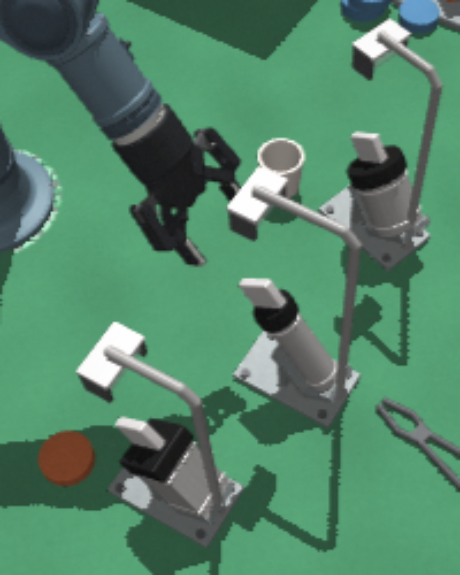

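The wrist view shows the slim blade at about (375,325) in the 1.5x picture, upright. The image rows agree with the triangulated point at tool (-8, 8, 261). The scene view shows clear space around it. I'll approach along the slide and close.

Call:
play_rows(
  plan=[
    {"dx":7,"dy":-8,"dz":4,"rx":0,"ry":0,"rz":0},
    {"dx":13,"dy":0,"dz":-18,"rx":0,"ry":0,"rz":0},
    {"dx":13,"dy":0,"dz":-19,"rx":0,"ry":0,"rz":0},
    {"dx":13,"dy":0.5,"dz":-19,"rx":0,"ry":0,"rz":0},
    {"dx":11,"dy":0,"dz":-16,"rx":0,"ry":0,"rz":0},
    {"dx":6,"dy":0,"dz":-10,"rx":0,"ry":0,"rz":0},
    {"dx":0,"dy":0,"dz":0,"rx":0,"ry":0,"rz":0},
    {"dx":0,"dy":0,"dz":0,"rx":0,"ry":0,"rz":0},
  ],
)

```text
t: 11.68
ee_pos: [426.5, -17.4, 300.0]
tool_rot: [1.87, 1.886, 0.59]
ft_force: [0.3, 0.9, 0.7]
finger_gap: 1.0
```

Run:
```python
from h import *
w=capture("wrist"); st=readout.get_state()
print(st["t"],np.round(st["ee_pos"],1),np.round(st["ft_force"],1))
save("w8",cv2.resize(w["frame"],(600,450)))
```

```text
11.725 [426.5 -17.4 300.2] [ 0.2  0.4 -0.4]
```

View pics/w8.png

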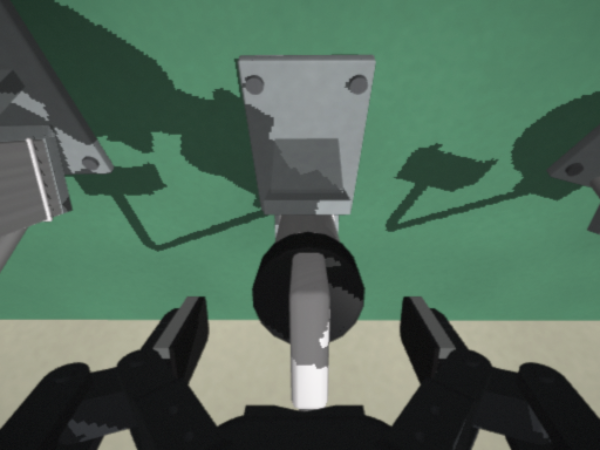

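The slim blade is centred at column 309 between the pads, about 5 mm off along its length. I'll trim that and close.

Call:
play_rows(
  plan=[
    {"dx":3.3,"dy":0,"dz":2.3,"rx":0,"ry":0,"rz":0},
    {"dx":0,"dy":0,"dz":0,"rx":0,"ry":0,"rz":0},
  ],
)

```text
t: 11.98
ee_pos: [430.3, -17.5, 302.8]
tool_rot: [1.87, 1.884, 0.592]
ft_force: [0.5, 0.7, 0.1]
finger_gap: 0.998
```

Call:
play_rows(
  plan=[
    {"dx":0,"dy":0,"dz":0,"rx":0,"ry":0,"rz":0},
    {"dx":0,"dy":0,"dz":0,"rx":0,"ry":0,"rz":0},
    {"dx":0,"dy":0,"dz":0,"rx":0,"ry":0,"rz":0},
    {"dx":0,"dy":0,"dz":0,"rx":0,"ry":0,"rz":0},
    {"dx":0,"dy":0,"dz":0,"rx":0,"ry":0,"rz":0},
    {"dx":0,"dy":0,"dz":0,"rx":0,"ry":0,"rz":0},
  ],
  hand=0,
  newtons=80,
)

```text
t: 12.72
ee_pos: [430.8, -16.5, 306.2]
tool_rot: [1.868, 1.884, 0.601]
ft_force: [-55.1, 2.5, 68.3]
finger_gap: 0.151
```

Call:
play_rows(
  plan=[
    {"dx":-2.9,"dy":0,"dz":4.1,"rx":0,"ry":0,"rz":0},
    {"dx":-2.9,"dy":0,"dz":4.1,"rx":0,"ry":0,"rz":0},
    {"dx":-2.9,"dy":0,"dz":4.1,"rx":0,"ry":0,"rz":0},
    {"dx":-2.9,"dy":0,"dz":4.1,"rx":0,"ry":0,"rz":0},
    {"dx":-2.9,"dy":0,"dz":4.1,"rx":0,"ry":0,"rz":0},
  ],
)

```text
t: 13.35
ee_pos: [417.5, -16.3, 324.5]
tool_rot: [1.864, 1.884, 0.599]
ft_force: [8.7, 4.0, -3.6]
finger_gap: 0.151
```

Closing pressed the fingertips onto the cap: 88 N at the wrist, under the 120 N limit and in the sealing direction. The pull has relieved that and the cap is now rising, so I'll continue to the stop.

Call:
play_rows(
  plan=[
    {"dx":-2.3,"dy":0,"dz":3.3,"rx":0,"ry":0,"rz":0},
    {"dx":-2.3,"dy":0,"dz":3.3,"rx":0,"ry":0,"rz":0},
    {"dx":-1.7,"dy":0,"dz":2.5,"rx":0,"ry":0,"rz":0},
    {"dx":0,"dy":0,"dz":0,"rx":0,"ry":0,"rz":0},
  ],
)

```text
t: 13.85
ee_pos: [411.0, -16.4, 333.8]
tool_rot: [1.864, 1.884, 0.599]
ft_force: [2.1, 3.6, 5.0]
finger_gap: 0.15
```

Call:
play_rows(
  plan=[
    {"dx":-1.7,"dy":0,"dz":2.5,"rx":0,"ry":0,"rz":0},
    {"dx":0,"dy":0,"dz":0,"rx":0,"ry":0,"rz":0},
  ],
)

```text
t: 14.1
ee_pos: [409.3, -16.4, 336.2]
tool_rot: [1.864, 1.884, 0.599]
ft_force: [3.1, 4.0, 3.4]
finger_gap: 0.152
```

Call:
play_rows(
  plan=[
    {"dx":-1.7,"dy":0,"dz":2.5,"rx":0,"ry":0,"rz":0},
    {"dx":0,"dy":0,"dz":0,"rx":0,"ry":0,"rz":0},
  ],
)

```text
t: 14.35
ee_pos: [407.6, -16.4, 338.7]
tool_rot: [1.864, 1.884, 0.598]
ft_force: [3.0, 3.3, 2.5]
finger_gap: 0.152
```

Call:
play_rows(
  plan=[
    {"dx":-1.7,"dy":0,"dz":2.5,"rx":0,"ry":0,"rz":0},
    {"dx":0,"dy":0,"dz":0,"rx":0,"ry":0,"rz":0},
  ],
)

```text
t: 14.6
ee_pos: [406.4, -16.3, 339.7]
tool_rot: [1.862, 1.885, 0.6]
ft_force: [35.7, 5.2, -30.9]
finger_gap: 0.149
```

The force jumped to 47 N after about 41 mm of travel, so the cap is at its stop. I'll relax the pull, check, and open.

Call:
play_rows(
  plan=[
    {"dx":0.9,"dy":0,"dz":-1.2,"rx":0,"ry":0,"rz":0},
    {"dx":0,"dy":0,"dz":0,"rx":0,"ry":0,"rz":0},
  ],
)

```text
t: 14.85
ee_pos: [406.9, -16.2, 339.6]
tool_rot: [1.864, 1.885, 0.598]
ft_force: [10.0, 3.7, -3.7]
finger_gap: 0.148
```

Call:
play_rows(
  plan=[
    {"dx":0,"dy":0,"dz":0,"rx":0,"ry":0,"rz":0},
    {"dx":0,"dy":0,"dz":0,"rx":0,"ry":0,"rz":0},
    {"dx":0,"dy":0,"dz":0,"rx":0,"ry":0,"rz":0},
    {"dx":0,"dy":0,"dz":0,"rx":0,"ry":0,"rz":0},
    {"dx":0,"dy":0,"dz":0,"rx":0,"ry":0,"rz":0},
  ],
  hand=85,
)

```text
t: 15.48
ee_pos: [404.7, -17.6, 337.8]
tool_rot: [1.871, 1.886, 0.59]
ft_force: [0.7, -0.7, 0.0]
finger_gap: 0.998
```

Call:
play_rows(
  plan=[
    {"dx":-10,"dy":0,"dz":14,"rx":0,"ry":0,"rz":0},
    {"dx":-20,"dy":0,"dz":28,"rx":0,"ry":0,"rz":0},
    {"dx":-20,"dy":0,"dz":28,"rx":0,"ry":0,"rz":0},
    {"dx":-10,"dy":0,"dz":14,"rx":0,"ry":0,"rz":0},
    {"dx":0,"dy":0,"dz":0,"rx":0,"ry":0,"rz":0},
    {"dx":0,"dy":0,"dz":0,"rx":0,"ry":0,"rz":0},
    {"dx":0,"dy":0,"dz":0,"rx":0,"ry":0,"rz":0},
  ],
)

```text
t: 16.35
ee_pos: [352.9, -18.9, 410.8]
tool_rot: [1.873, 1.886, 0.592]
ft_force: [-1.0, -0.7, -0.2]
finger_gap: 0.993
```

Run:
```python
from h import *
s=capture("scene"); t=capture("top"); st=readout.get_state()
print(st["t"],np.round(st["ee_pos"],1),np.round(st["ft_force"],1),np.round(st["joint_velocities"],3))
save("s9",cv2.resize(s["frame"][50:300,130:380],None,fx=2.3,fy=2.3,interpolation=cv2.INTER_CUBIC)); save("t9",t["frame"])
for n in ["slim_grip","stout_grip","square_grip","disc","crucible","tongs"]:
    print(n,[(round(r["p"],2),np.round(r["at"],1).tolist()) for r in models.place_of(n,"scene")][:2])
```

```text
16.45 [353.  -18.5 410.9] [0.6 0.  0.1] [ 0.013 -0.001 -0.014 -0.005 -0.006  0.001  0.004]
slim_grip [(0.77, [236.8, 168.2])]
stout_grip [(0.72, [290.5, 114.4])]
square_grip [(0.86, [193.2, 238.5])]
disc [(0.95, [159.6, 254.4])]
crucible [(0.68, [251.6, 129.6])]
tongs [(0.29, [254.7, 211.7])]
```

View pics/s9.png

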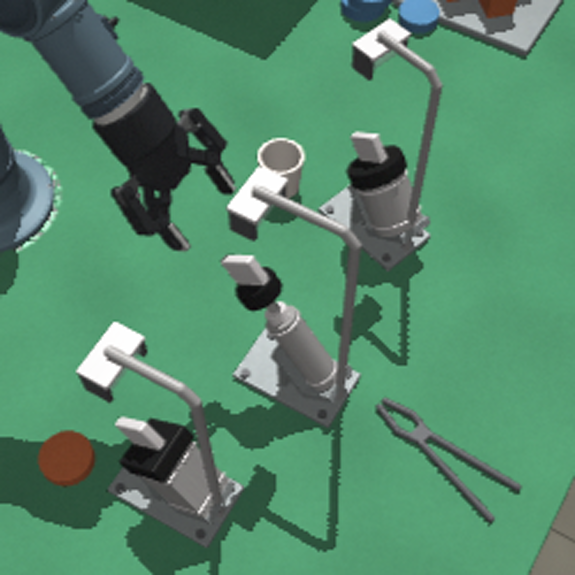

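View pics/t9.png

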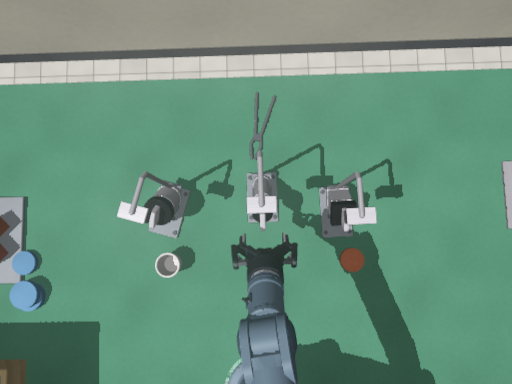

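The scene view shows the slim cap raised with its stem visible at about (272,300), the stout cap seated at (377,165) and the square cap shut at (155,448). The gripper is open and clear, and the disc, crucible and tongs haven't moved. Before handing in I'll check the raise from the pixel shift.

Run:
```python
from h import *
s=capture("scene"); G=np.array([518,-16,164.]); a=np.array([-.574,-.007,.819])
for k in (30,34,40): print(k,np.round(proj(s,G+a*k)-proj(s,G),1))
old=cv2.cvtColor(cv2.imread("pics/scene0.png"),cv2.COLOR_BGR2GRAY); new=cv2.cvtColor(s["frame"],cv2.COLOR_RGB2GRAY)
def m(box,pad=22):
    r0,r1,c0,c1=box; T=old[r0:r1,c0:c1]; S=new[r0-pad:r1+pad,c0-pad:c1+pad]
    q=cv2.matchTemplate(S,T,cv2.TM_CCOEFF_NORMED); _,v,_,l=cv2.minMaxLoc(q); return (l[0]-pad,l[1]-pad,round(v,2))
print("slim blade+cap",m((168,199,232,262)),"square",m((230,258,180,215),12),"stout",m((94,121,274,304)),"disc",m((235,263,146,174),12),"crucible",m((111,127,241,263),12),"tongs",m((222,276,292,358),12))
Gs=np.array([484,280,182.]); b=np.array([-.554,.151,.819]); print("stout pred -40",np.round(proj(s,Gs-b*40)-proj(s,Gs),1))
```

```text
30 [-5.6 -7.4]
34 [-6.3 -8.4]
40 [-7.5 -9.9]
slim blade+cap (-7, -10, 0.9) square (0, 0, 0.93) stout (4, 11, 0.97) disc (-12, -12, 0.58) crucible (0, 0, 0.96) tongs (0, 0, 1.0)
stout pred -40 [ 4.5 11.2]
```

The slim cap moved (-7,-10) px against (-7.5,-9.9) predicted for 40 mm. The stout cap moved (4,11) px against (4.5,11.2) for a 40 mm press. The square cap, crucible and tongs didn't shift. The disc match failed at 0.58 because the arm's shadow now covers it, but in the top view it is still at (352,260). Handing in.

```bash
python3 -c "
from h import *
print(robot.hand_in())"
```

```text
the job is handed in; nothing more can be done
None
```

I pressed the stout canister's cap fully home first, then pulled the slim canister's cap up to its stop, and backed off with the gripper open and touching nothing. The job was handed in at about 16.5 s of the 48 s allowed; `hand_in` gave no verdict.

- **Stout cap:** it moved about 40 mm until it met a hard stop at about 36 N. The scene picture shift of (4, 11) px matches the (4.5, 11.2) px expected.
- **Slim cap:** it rose about 41 mm to a hard stop at about 47 N, and after release its picture shift of (-7, -10) px matches the 40 mm expected. I checked it only by picture after letting go.
- **Other things:** the square cap, crucible and tongs show no shift in the scene picture. The disc's picture match failed because the arm's shadow lies over it. In the top view it appears in the same place, and nothing came near it.
- **Unplanned force:** closing on the slim blade pushed the fingertips onto its cap. The wrist read about 88 N, below the 120 N limit, and the push was in the sealing direction.
- **Refused call:** my first move calls were refused for missing keys, and the arm did not move.

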